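# Check a guide gap with a taper feeler and flag the verdict

### The job

Check the gap of the guide fixture: take the taper feeler from its wooden stand, slide it straight down into the middle of the gap between the two upright jaws until you feel a light but definite drag, and only then let go, leaving it standing held by the gap; neither force it nor let it drop in. Then swing the yellow-knobbed flag lever fully over: to the green pad if the feeler's red line has stayed above the jaw tops, to the red pad if it has sunk below them (level with them, either will do). Leave everything else where it is.

Things in the scene. Friction and masses are not known exactly. Their poses are not given: they have to be found in the camera images.
- feeler_handle (a point): Centre of the taper feeler's black handle, 14 x 30 x 46 mm (along the feeler's x, y, z). It waits upright, blade down, in the stand's loose slot, the handle's underside on the stand's top. Grip it here or a little higher, across the 14 mm. Below it: 10 mm of neck, 66 mm of steel blade; lift 85 mm straight up to clear the stand.
- feeler: Taper feeler, 50 to 85 g. Origin: middle of the blade's tip, 99 mm below the handle centre; z up along the blade. Blade 20 mm wide (y), tapering evenly on both faces from 2 mm thick (x) at the tip to 8 mm at 66 mm above it: 1 mm per 11 mm of height. Half a turn about z makes no difference. Wedged in the gap it stays when let go; the jaws must then press it with over 2 N; over 16 N is forcing.
- feeler_line (a point): Middle of the red line round the blade, 48 mm above the tip (51 mm below the handle centre); the line is 3 mm high.
- stand: Fixed wooden block 56 x 60 x 90 mm in which the feeler waits. Origin at the centre of its underside.
- fixture: Guide fixture, fixed: dark base 136 x 64 x 12 mm, two upright steel jaws 44 mm wide (y), tops 89 mm above the bench. Origin on the bench, in the plane of the fixed jaw's inner face, mid-width. x: from the fixed jaw across the gap to the other; y along the gap. Inner top edges have 5 mm 45-degree lead-ins; below them the gap is parallel.
- jaw_face (a point): Fixed jaw's inner face, mid-width, at the top of the parallel gap (84 mm above the bench). The other (brass screw) face, 4.5 to 7 mm off along the fixture's x (each time different, not told), is a sprung plate: 30 N per mm, 3 mm travel. Once both faces touch the feeler, the push rises 2 to 4 N per mm of depth. Light drag: 5 to 9 N of push; off-centre, one face alone drags and pushes sideways.
- flag (a joint): The flag lever, rad: 0 lies fully over to the red pad, 1.0 fully over to the green pad; it starts near the middle, about upright, and stays where it is left. Fully over means within 0.15 rad of the end.
- flag_tip (a point): Centre of the lever's yellow ball knob (26 mm), 80 mm from its pivot, which is 22 mm above the bench at flag_base's origin. It swings in flag_base's x-z plane: leaning 0.5 rad to -x at joint 0, upright at 0.5, 0.5 rad to +x at joint 1. About 1 N at the knob moves it.
- flag_base: Fixed grey block of the lever, 70 x 50 x 25 mm, origin at the centre of its underside; x points to the green pad, away from the red pad (each pad 26 x 50 x 6 mm, 52 mm from the origin).
- loupe: Black loupe, 36 mm across, 19 mm high. A bystander, to be left where it is. Origin at the centre of its underside.
- setting_ring: Steel setting ring, 45 mm across, 12 mm high. A bystander, to be left where it is. Origin at the centre of its underside.
- collet_0: Steel collet, 28 mm across, 36 mm high. A bystander, to be left where it is. Origin at the centre of its underside.
- collet_1: Steel collet, 28 mm across, 36 mm high. A bystander, to be left where it is. Origin at the centre of its underside.

How it is judged (in metres and radians):
On the way, in this order (a step that is already met when the one before it is completed fails the run):
1. the feeler, still held in the fingers, is in the gap with a definite drag (not dropped in) (contact force between feeler and fixture above 2 N and angle between feeler's own z axis and vertical below 0.12 rad and y of feeler in the frame of fixture between -0.012 and 0.012 m and z of feeler in the frame of fixture between 0.016 and 0.06 m and angle between the x axis of feeler and the x axis of fixture, either way round below 0.15 rad and contact force between the fingers and feeler above 1 N), for 0.2 s.
2. the flag is fully over to the side that the red line tells (((z of feeler_line in the frame of fixture above 0.086 m and value of joint flag above 0.85 rad) or (z of feeler_line in the frame of fixture below 0.092 m and value of joint flag below 0.15 rad))), for 0.2 s.
At the end, for the whole second after the job is handed in: Feeler released and at rest in the gap: upright (0.12 rad), square (0.15 rad), within 12 mm of the jaws' mid-width, fixed jaw pressing with over 2 N. Flag within 0.15 rad of the green end if the red line is above the jaw tops, of the red end if below (either within 3 mm of level) (contact force between feeler and fixture above 2 N and angle between feeler's own z axis and vertical below 0.12 rad and y of feeler in the frame of fixture between -0.012 and 0.012 m and z of feeler in the frame of fixture between 0.016 and 0.06 m and angle between the x axis of feeler and the x axis of fixture, either way round below 0.15 rad and ((z of feeler_line in the frame of fixture above 0.086 m and value of joint flag above 0.85 rad) or (z of feeler_line in the frame of fixture below 0.092 m and value of joint flag below 0.15 rad)) and linear speed of feeler below 0.01 m/s); the robot touches nothing.
It fails at once if the feeler is forced or crashed: over 16 N between it and the fixed jaw or its base (contact force between feeler and fixture above 16 N).
It fails at once if the feeler is dropped: it moves faster than 0.2 m/s with no finger on it (linear speed of feeler above 0.2 m/s and contact force between the fingers and feeler below 0.05 N).
It fails at once if a bystander (loupe, ring or collet) is moved by over 3 cm (distance of any of loupe, setting_ring, collet_0, collet_1 from where it was at the start of the episode above 0.03 m).
It also fails if it takes over 58 s, if anything falls off the work surface, if the arm or the gripper's body presses on something with over 40 N, if the wrist force passes 120 N, or if a joint passes its speed limit or range.

### The arm

A 6-joint arm with a two-finger parallel gripper is mounted at the origin on a cart in front of the work surface, level with it; the furniture and walls round the work are solid. World frame = base frame: x ahead of the robot, y to its left, z up, the work surface at z = 0. Lengths are in mm, angles in rad, forces in N, time in s.
With the tool pointing down it reaches from about 425 to 950 mm from the base axis. Payload 14.7 kg.
Tool frame: the origin (TCP) lies between the finger pads; the fingertips stand robot.tip_extent ahead of it and the grasp point (between the pads) lies 8 mm behind it (robot.tip_extent is the distance from the TCP to the fingertips, in mm); z points along the fingers, x is the direction in which the jaws open and shut, and the axes are right-handed (so a half turn about z gives the same grasp; the last joint's range is limited). The gripper opens to 85 mm and grips with 20 to 120 N. Pads are 22 mm wide; open, the fingers measure 114 mm over their backs; the gripper's body (76 mm by 85 mm) begins 54 mm behind the grasp point. The pads swing forward as they close: fully open they stand 13 mm farther back than shut.
Start: joints at [-1.155, 0.48, 1.596, -0, 1.065, -0.047], TCP at [290.21, -581.61, 242.297] pointing down, gripper open.
Joint ranges: [-2.75, 2.75], [-0.82, 2.05], [0.23, 2.67], [-1.56, 4.7], [0.09, 2.69], [-2.92, 2.92]. Speed limits (rad/s): [1.89, 1.89, 2.39, 3.01, 3.01, 3.01].

### API

Orientations are given as a rotation vector (axis times angle).
In Python, from rig import robot gives the robot as it stands.
- The arm moves only by the tool play_rows, never from a script. Its argument "motion" is one flat list of numbers, 4 for each row, row after row: the shift along the tool's x, y, z in m, then the turn about the tool's z in degrees. A call has exactly 10 rows; each row is the pose to reach, as a shift and turn from the pose measured when the call began, along the tool's axes at that moment; what a row does not reach only later rows make up. A row lasts 1/12 s, in which the tool goes at most 41.7 mm and 7.16 degrees, less where a joint would pass 70% of its speed; a pose out of reach is approached as far as the arm can. A call with a gripper value outside its range is refused whole. "claw" is the opening, from 0 (shut) to 1 (fully open), set as the call begins (left out, the last holds). The fingers move at their own pace and stop on an object; "newtons" is the grip in N (left out, the last holds). Time passes only in rows, so rows that repeat a pose let the fingers close, or fill a call up. It gives the time, the measured TCP pose, the force and the opening at its end, in the units of the state.
- robot.state(): the state, without advancing time (a new reading comes with each control period).
- robot.read_camera(name): name is "side" or "top" or "wrist"; returns a dict with "pixels" (420x560x3 uint8, red, green, blue), "camera_matrix" (3x3 intrinsics, pixels), "cam_to_world" (4x4, takes a point from camera to world coordinates); the wrist camera has in their place "tool_from_camera" (4x4, takes a point from camera to tool coordinates, whose origin is the TCP and whose axes are the tool frame's). Camera axes: x right, y up, looking along -z (the intrinsics and any distortion apply to the point x, -y, -z); pixel columns grow to the right and rows downward; lengths in mm; the calibration is good to about 2 mm. A picture is of the moment at which its call begins: read the wrist's pose just before it. There is no depth.
- robot.sign_off(): hands the job in, once; it reports no verdict.
The state is a dict: "clock": time; "joints": joint angles; "dq": joint speeds; "joint_torque": joint torques, N m; "eef_pos": TCP position; "ee_rot": TCP orientation; "force": force on the tool from outside, world axes, zero at the start; "ft_torque": the same for the moment, N m; "opening": finger opening in mm.
Only numpy, scipy, OpenCV 4.12 (cv2) and the standard library are available. Lean on these libraries where they do the work, as an engineer would, in place of code of your own. Each camera call takes 0.05 s, during which the arm holds its last target.

## Working session

There is one attempt and no reset: what is moved stays moved. The work goes in short steps, Python scripts to look and compute and a tool call to move; the robot and the scene stay as the last step left them, time stands still between calls to the robot, and variables do not carry over. Pictures are saved under pics/ and viewed, and the job is handed in when it is done.

Besides the shell and the picture viewer there is one more tool, called after "Request:" as name(argument=value, ...), one argument or row to a line, values as JSON. play_rows: Moves the arm, as the interface text tells. Its arguments: {"type":"object","properties":{"motion":{"type":"array"},"claw":{"type":"number"},"newtons":{"type":"number"}},"required":["motion"]}

```bash
ls; mkdir -p pics; python3 - <<'E'
from rig import robot
import cv2
print(robot.state(), robot.tip_extent)
for n in ["side","top","wrist"]:
    d=robot.read_camera(n)
    cv2.imwrite(f"pics/{n}0.png",d["pixels"][:,:,::-1])
    print(n,{k:v for k,v in d.items() if k!="pixels"})
E
```

```text
pics
{'clock': 0.0, 'joints': array([-1.15459184e+00,  4.80830836e-01,  1.59689879e+00, -9.20995252e-06,
        1.06509786e+00, -4.66178716e-02]), 'dq': array([ 0.00112598,  0.00136251, -0.00019134, -0.00056794,  0.00016144,
       -0.00057225]), 'joint_torque': array([-2.42973365e-03, -9.50666142e+01, -4.30181766e+01, -2.80216982e-04,
        1.24880779e-02,  5.10603161e-05]), 'eef_pos': array([ 290.04680816, -581.2345765 ,  241.66374577]), 'ee_rot': array([-2.67113211e+00,  1.65236574e+00,  1.60701858e-03]), 'force': array([ 0.52889199, -0.98513467,  0.11515911]), 'ft_torque': array([ 0.00939898, -0.04717564, -0.01773134]), 'opening': 85.40348265754182} 11.0
side {'camera_matrix': array([[460.88470123,   0.        , 275.82570474],
       [  0.        , 460.88470123, 205.97374026],
       [  0.        ,   0.        ,   1.        ]]), 'cam_to_world': array([[ 8.65731296e-01,  2.71033408e-01, -4.20773353e-01,
         7.43396944e+01],
       [-5.00482923e-01,  4.77374629e-01, -7.22239785e-01,
        -6.21321825e+02],
       [ 5.11541318e-03,  8.35855463e-01,  5.48925749e-01,
       
[... 481 characters left out ...]
2547201e-03,  2.16394080e-01,  9.76284293e-01,
         9.35642023e+02],
       [ 0.00000000e+00,  0.00000000e+00,  0.00000000e+00,
         1.00000000e+00]])}
wrist {'camera_matrix': array([[349.96165017,   0.        , 274.75302997],
       [  0.        , 349.96165017, 207.22137282],
       [  0.        ,   0.        ,   1.        ]]), 'tool_from_camera': array([[ 9.99999715e-01, -7.54226898e-04,  2.37078784e-05,
        -3.40873912e-01],
       [-7.20342684e-04, -9.63490038e-01, -2.67743212e-01,
        -6.70191718e+01],
       [ 2.24781437e-04,  2.67743119e-01, -9.63490307e-01,
        -1.32150685e+02],
       [ 0.00000000e+00,  0.00000000e+00,  0.00000000e+00,
         1.00000000e+00]])}
```

View pics/top0.png

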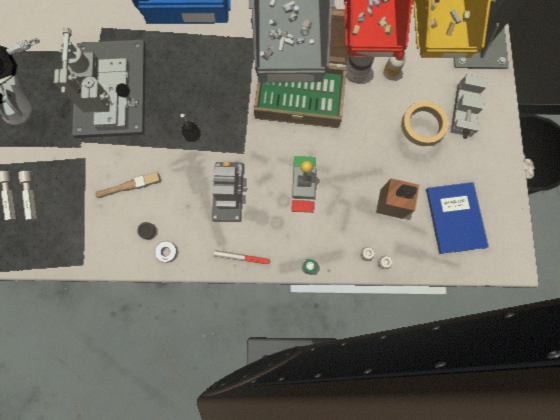

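View pics/side0.png

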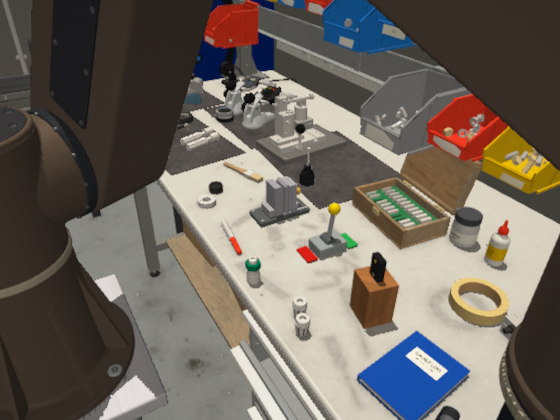

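View pics/wrist0.png

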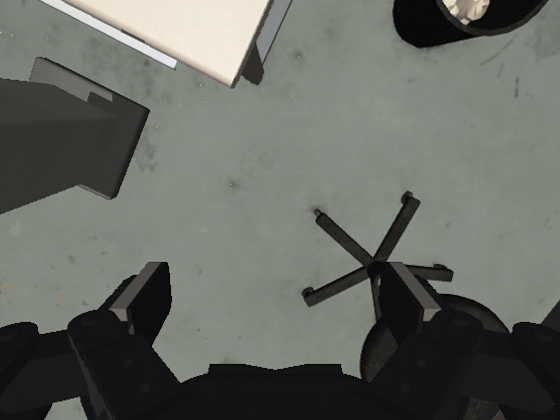

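The top view shows the stand with the feeler at about (402,195), the fixture at (228,190), the flag at (304,178), and the bystanders around row 230–265. The side view shows the same things. Next I'll zoom in.

```bash
cat > h.py <<'E'
import numpy as np, cv2
from rig import robot
def ray(d,u,v,T=None):
    K=d["camera_matrix"]; T=d["cam_to_world"] if T is None else T
    p=np.array([(u-K[0,2])/K[0,0], -(v-K[1,2])/K[1,1], -1.])
    return T[:3,3], T[:3,:3]@p
def onz(d,u,v,z,T=None):
    o,r=ray(d,u,v,T); return o+r*(z-o[2])/r[2]
def proj(d,P,T=None):
    K=d["camera_matrix"]; T=d["cam_to_world"] if T is None else T
    c=T[:3,:3].T@(np.asarray(P,float)-T[:3,3]); return K[0,2]+K[0,0]*c[0]/-c[2], K[1,2]-K[1,1]*c[1]/-c[2]
def tri(o1,r1,o2,r2):
    A=np.stack([r1,-r2],1); s=np.linalg.lstsq(A,o2-o1,rcond=None)[0]
    a=o1+r1*s[0]; b=o2+r2*s[1]; return (a+b)/2, np.linalg.norm(a-b)
def crop(im,u0,v0,u1,v1,k,fn):
    cv2.imwrite(fn,cv2.resize(im[v0:v1,u0:u1,::-1],None,fx=k,fy=k,interpolation=cv2.INTER_CUBIC))
def wristT():
    st=robot.state(); from scipy.spatial.transform import Rotation as R
    d=robot.read_camera("wrist"); W=np.eye(4); W[:3,:3]=R.from_rotvec(st["ee_rot"]).as_matrix(); W[:3,3]=st["eef_pos"]
    return d, W@d["tool_from_camera"], W
E
python3 - <<'E'
import cv2,numpy as np
from h import crop
t=cv2.imread("pics/top0.png")[:,:,::-1]; s=cv2.imread("pics/side0.png")[:,:,::-1]
a=t[150:230,200:330]; b=t[165:230,370:430]
crop(t,200,145,330,235,6,"pics/t1.png"); crop(t,370,165,430,225,9,"pics/t2.png")
crop(s,240,165,400,335,4,"pics/s1.png")
E
```

```text
(no output)
```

View pics/t1.png

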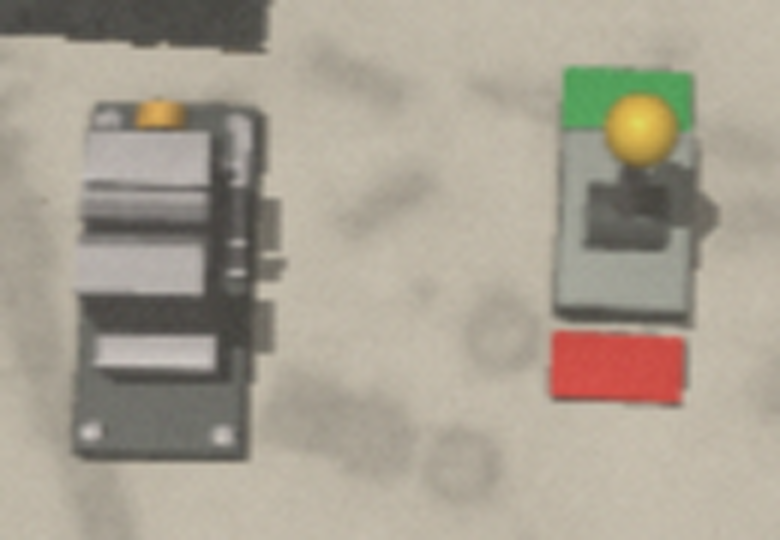

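View pics/t2.png

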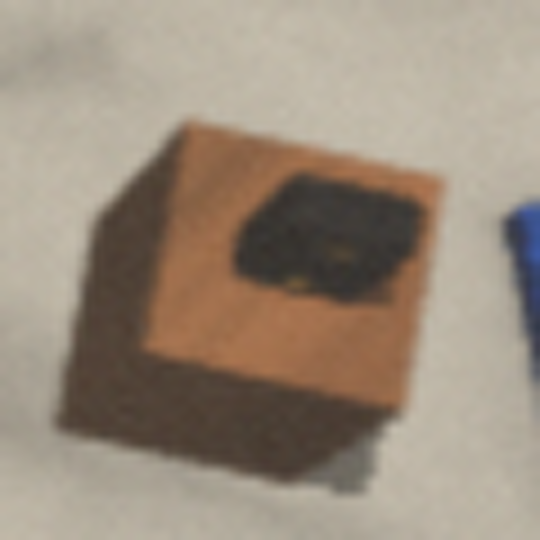

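View pics/s1.png

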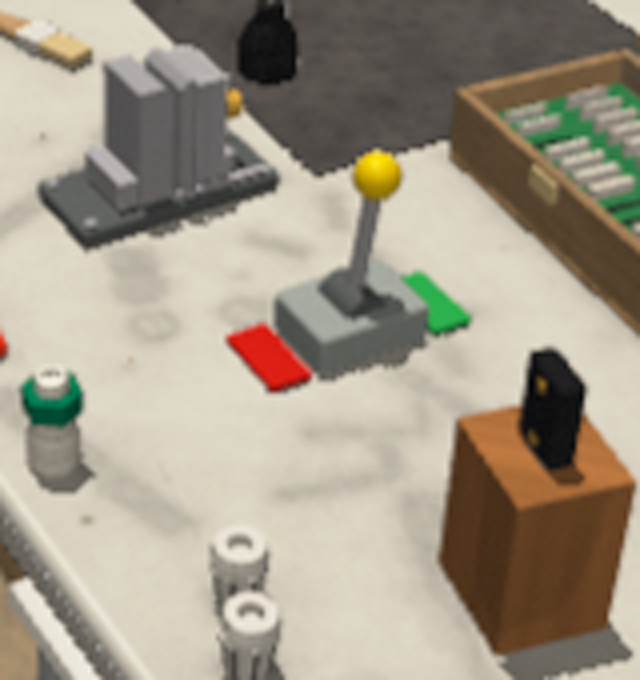

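```bash
python3 - <<'E'
from h import *
d=robot.read_camera("top"); s=robot.read_camera("side")
np.set_printoptions(precision=1,suppress=True)
print("stand");P=[]
for u,v in [(187,120),(445,180),(402,412),(147,350)]:
    P.append(onz(d,370+u/9,165+v/9,90)); print(P[-1])
P=np.array(P);print("c",P.mean(0),[np.linalg.norm(P[i]-P[(i+1)%4]) for i in range(4)])
print(np.arctan2(*(P[1]-P[0])[[1,0]]),np.arctan2(*(P[0]-P[3])[[1,0]]))
f=lambda u,v,z:onz(d,200+u/6,145+v/6,z)
print("fix base z12",*[f(*q,12) for q in [(95,105),(263,108),(247,458),(72,455)]])
print("fix jaw z89",*[f(*q,89) for q in [(83,130),(210,132),(208,187),(80,185),(78,240),(207,242),(203,295),(76,290)]])
print("flag top z25",*[f(*q,25) for q in [(562,130),(693,135),(690,315),(555,308)]])
print("pads z6",f(628,98,6),*[f(*q,6) for q in [(552,332),(685,337),(682,404),(550,398)]])
# knob triangulate
o1,r1=ray(d,200+641/6,145+130/6);o2,r2=ray(s,240+377/4,165+175/4)
print("knob",tri(o1,r1,o2,r2))
# side feeler handle: top-centre
o2,r2=ray(s,240+553/4,165+407/4); print("handle side at x~", [o2+r2*(113-o2[2])/r2[2]])
for (u,v) in [(459,425),(523,510),(635,482),(575,400)]: print(onz(s,240+u/4,165+v/4,90))
E
```

```text
stand
[ 563.9 -165.6   90. ]
[ 550.5 -224.2   90. ]
[ 496.1 -211.2   90. ]
[ 509.6 -154.2   90. ]
c [ 530.  -188.8   90. ] [np.float64(60.03843778908084), np.float64(55.94881541026826), np.float64(58.65318978669774), np.float64(55.50538744744788)]
-1.795978353218529 -0.20832009123634063
fix base z12 [618.3 208.8  12. ] [618.1 145.2  12. ] [483.5 147.   12. ] [483.7 211.2  12. ]
fix jaw z89 [583.9 200.9  89. ] [583.9 157.   89. ] [564.1 157.   89. ] [564.1 201.   89. ] [544.5 200.8  89. ] [544.5 156.6  89. ] [525.7 157.3  89. ] [526.9 200.7  89. ]
flag top z25 [606.9  32.6  25. ] [605.7 -16.3  25. ] [536.7 -14.7  25. ] [538.6  34.8  25. ]
pads z6 [626.1   6.7   6. ] [534.   35.1   6. ] [532.8 -14.6   6. ] [507.2 -13.3   6. ] [508.8  35.7   6. ]
knob (array([582.7,   8.8, 101.4]), np.float64(0.424082273572622))
handle side at x~ [array([ 530.6, -188.3,  113. ])]
[ 506.6 -157.8   90. ]
[ 496.6 -213.4   90. ]
[ 549.1 -223.9   90. ]
[ 562.6 -170.3   90. ]
```

```bash
cat >> h.py <<'E'
from scipy.spatial.transform import Rotation as R
def plan(pos,yaw=None,tilt=True):
    st=robot.state(); Rm=R.from_rotvec(st["ee_rot"]).as_matrix()
    cy=np.arctan2(Rm[1,0],Rm[0,0]); sh=Rm.T@(np.array(pos)-st["eef_pos"])/1000
    t=0
    if yaw is not None:
        t=np.degrees((-(yaw-cy)+np.pi/2)%np.pi-np.pi/2)  # tool z down
    print("clock",round(st["clock"],2),"pos",st["eef_pos"].round(1),"yaw",round(cy,3),"tilt",np.round(Rm[:2,2],4),"force",st["force"].round(1),"open",round(st["opening"],1),"q6",st["joints"][5].round(2)); print("shift",sh.round(4),"turn deg",round(t,2))
E
python3 - <<'E'
from h import *
plan([530,-189,250],-0.208)
E
```

```text
clock 0.25 pos [ 290.1 -581.4  242. ] yaw -1.108 tilt [-0.0003  0.0006] force [ 0.8 -0.1 -0.5] open 85.5 q6 -0.05
shift [-0.2441 -0.3898 -0.0078] turn deg -51.57
```

Request:
play_rows(
  motion=[-0.024, -0.039, 0, -5, -0.049, -0.078, 0, -11, -0.073, -0.117, 0, -17, -0.098, -0.156, 0, -23, -0.122, -0.195, -0.004, -29, -0.147, -0.234, -0.008, -35, -0.171, -0.273, -0.008, -41, -0.196, -0.312, -0.008, -47, -0.22, -0.351, -0.008, -51.6, -0.244, -0.39, -0.008, -51.6],
  claw=1,
)

```text
clock: 1.08
eef_pos: [507.9, -224.3, 250.3]
ee_rot: [-3.125, 0.316, -0.0]
force: [1.1, -0.8, 0.0]
opening: 85.5
```

```bash
python3 - <<'E'
from h import *
plan([530,-189,250],-0.208)
d,T,W=wristT(); cv2.imwrite("pics/w1.png",d["pixels"][:,:,::-1])
E
```

```text
clock 1.08 pos [ 507.9 -224.3  250.3] yaw -0.202 tilt [0.0001 0.0003] force [ 1.1 -0.8  0. ] open 85.5 q6 -0.27
shift [ 0.0146 -0.039   0.0003] turn deg 0.36
```

View pics/w1.png

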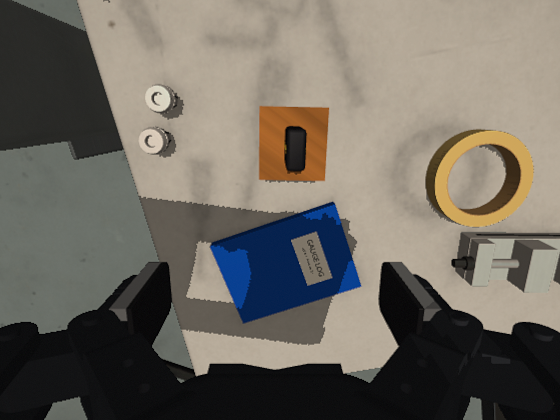

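The wrist view shows the stand top at about (260..328,107..181) with the handle centred near (295,148), roughly square to the tool.

```bash
python3 - <<'E'
from h import *
plan([530,-189,250],-0.208)
d,T,W=wristT(); 
im=d["pixels"]; crop(im,245,95,345,195,6,"pics/w2.png")
g=im.astype(int)
m=((g.max(2)<60)).astype(np.uint8); m[:100]=0;m[190:]=0;m[:,:255]=0;m[:,335:]=0
c=max(cv2.findContours(m,0,2)[0],key=cv2.contourArea); r=cv2.minAreaRect(c); print(r,cv2.boundingRect(c))
m=((g[...,0]-g[...,2]>45)).astype(np.uint8); m[:100]=0;m[190:]=0;m[:,:250]=0;m[:,340:]=0
c=max(cv2.findContours(m,0,2)[0],key=cv2.contourArea); r2=cv2.minAreaRect(cv2.convexHull(c)); print(r2)
for p in cv2.boxPoints(r2): print(onz(d,*p,90,T))
b=[onz(d,*p,136,T) for p in cv2.boxPoints(r)]; print("handle top@136",*b)
E
```

```text
clock 1.13 pos [ 511.2 -218.7  250.3] yaw -0.204 tilt [0.0015 0.0025] force [3.8 8.  0. ] open 85.5 q6 -0.26
shift [ 0.0124 -0.0329  0.0004] turn deg 0.23
((292.0, 157.5), (45.0, 20.0), 90.0) (282, 135, 21, 46)
((289.7678527832031, 150.98297119140625), (69.23709106445312, 73.58475494384766), 1.3322198390960693)
[ 494.39310136 -210.38411126   90.        ]
[ 508.90495316 -151.45225434   90.        ]
[ 563.4548882  -163.97635852   90.        ]
[ 552.02682778 -223.70061637   90.        ]
handle top@136 [ 525.75555699 -169.37596429  136.        ] [ 539.30376816 -172.16810608  136.        ] [ 533.56440503 -203.25033243  136.        ] [ 519.54799485 -200.36067675  136.        ]
```

View pics/w2.png

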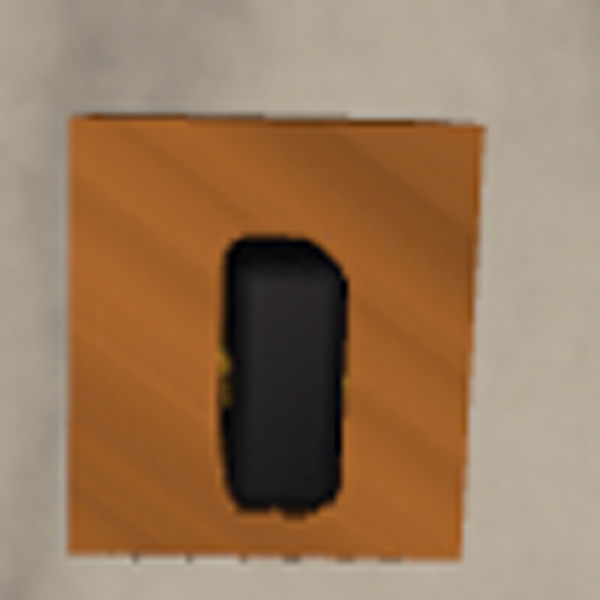

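```bash
python3 - <<'E'
from h import *
plan([529.7,-188,108],-0.21)
E
```

```text
clock 1.18 pos [ 509.7 -221.5  250.2] yaw -0.203 tilt [0.0007 0.0014] force [-0.1 -1.8  0.2] open 85.4 q6 -0.26
shift [ 0.0128 -0.0366  0.1422] turn deg 0.43
```

Request:
play_rows(
  motion=[0.007, -0.018, 0, 0.4, 0.0128, -0.0366, 0, 0.4, 0.0128, -0.0366, 0.02, 0.4, 0.0128, -0.0366, 0.05, 0.4, 0.0128, -0.0366, 0.08, 0.4, 0.0128, -0.0366, 0.11, 0.4, 0.0128, -0.0366, 0.128, 0.4, 0.0128, -0.0366, 0.137, 0.4, 0.0128, -0.0366, 0.1422, 0.4, 0.0128, -0.0366, 0.1422, 0.4],
)

```text
clock: 2.02
eef_pos: [529.5, -188.2, 107.6]
ee_rot: [-3.123, 0.329, 0.0]
force: [-0.7, -0.4, -0.4]
opening: 85.8
```

```bash
python3 - <<'E'
from h import *
d,T,W=wristT(); cv2.imwrite("pics/w3.png",d["pixels"][:,:,::-1])
s=robot.read_camera("side")["pixels"]; crop(s,300,180,420,300,5,"pics/s3.png")
plan([529.7,-188,108],-0.21)
E
```

```text
clock 2.12 pos [ 530.3 -188.4  109. ] yaw -0.21 tilt [0.0019 0.0009] force [-0.   0.2  0.6] open 85.5 q6 -0.19
shift [-0.0007 -0.0002  0.001 ] turn deg 0.02
```

View pics/w3.png

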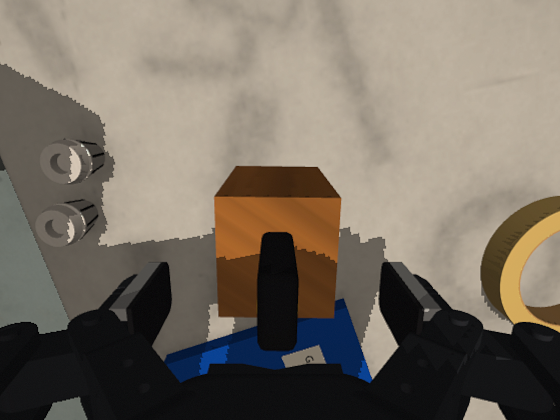

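View pics/s3.png

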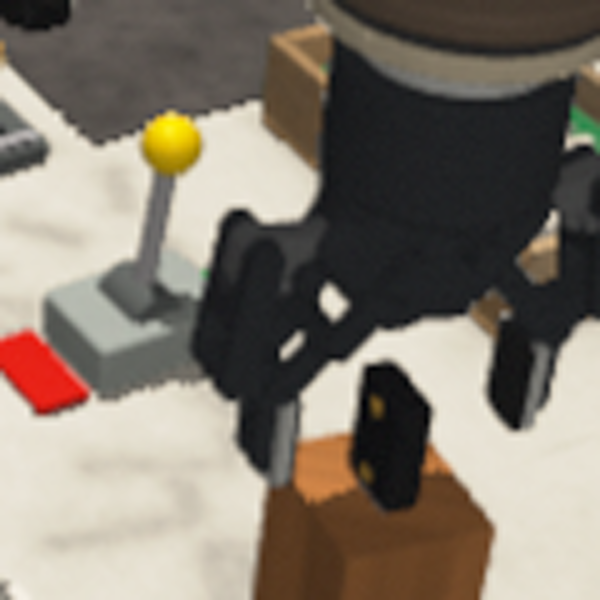

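Request:
play_rows(
  motion=[0.001, 0, 0, 0, 0.001, 0, 0, 0, 0.001, 0, 0, 0, 0.001, 0, 0, 0, 0.001, 0, 0, 0, 0.001, 0, 0, 0, 0.001, 0, 0, 0, 0.001, 0, 0, 0, 0.001, 0, 0, 0, 0.001, 0, 0, 0],
  claw=0,
  newtons=40,
)

```text
clock: 2.95
eef_pos: [531.3, -188.6, 109.2]
ee_rot: [-3.123, 0.329, -0.003]
force: [-1.0, 0.4, 5.1]
opening: 13.8
```

```bash
python3 - <<'E'
from h import *
d,T,W=wristT(); cv2.imwrite("pics/w4.png",d["pixels"][:,:,::-1])
plan([529.7,-188,208],-0.21)
E
```

```text
clock 3.0 pos [ 531.4 -188.6  109.2] yaw -0.21 tilt [0.0021 0.0008] force [-1.   0.1  6.4] open 13.2 q6 -0.19
shift [-0.0016 -0.0004 -0.0988] turn deg 0.02
```

View pics/w4.png

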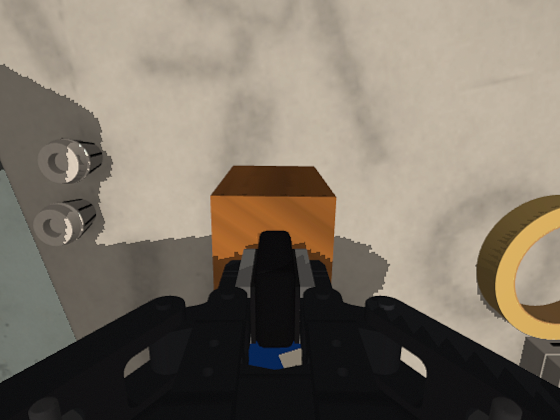

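The handle is gripped, with an opening of about 13.5 mm. Now the straight lift.

Request:
play_rows(
  motion=[0, 0, -0.004, 0, 0, 0, -0.012, 0, 0, 0, -0.024, 0, 0, 0, -0.038, 0, 0, 0, -0.052, 0, 0, 0, -0.066, 0, 0, 0, -0.08, 0, 0, 0, -0.092, 0, 0, 0, -0.1, 0, 0, 0, -0.1, 0],
)

```text
clock: 3.83
eef_pos: [531.9, -189.0, 211.1]
ee_rot: [-3.124, 0.329, -0.007]
force: [0.2, -0.2, -0.5]
opening: 13.8
```

```bash
python3 - <<'E'
from h import *
plan([552,150,215],-0.015)
d,T,W=wristT(); cv2.imwrite("pics/w5.png",d["pixels"][:,:,::-1])
s=robot.read_camera("side")["pixels"]; crop(s,300,160,420,300,5,"pics/s5.png")
plan([552,150,215],-0.015)
E
```

```text
clock 3.83 pos [ 531.9 -189.   211.1] yaw -0.21 tilt [ 0.0046 -0.0002] force [ 0.2 -0.2 -0.5] open 13.8 q6 -0.19
shift [-0.0509 -0.3358 -0.0038] turn deg -11.16
clock 3.93 pos [ 531.1 -188.7  209.2] yaw -0.21 tilt [0.0024 0.0007] force [ 0.6  0.4 -1.9] open 13.6 q6 -0.19
shift [-0.0501 -0.3356 -0.0055] turn deg -11.16
```

View pics/s5.png

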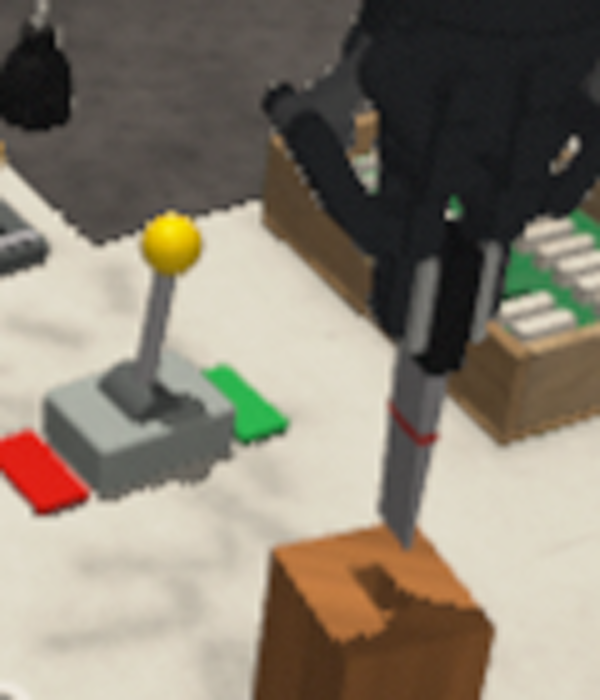

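Request:
play_rows(
  motion=[0, -0.008, -0.015, 0, -0.002, -0.03, -0.031, -1, -0.007, -0.065, -0.031, -3, -0.013, -0.1, -0.031, -5, -0.019, -0.138, -0.031, -7, -0.025, -0.176, -0.031, -9, -0.031, -0.214, -0.031, -11.2, -0.0355, -0.25, -0.031, -11.2, -0.039, -0.277, -0.031, -11.2, -0.041, -0.292, -0.031, -11.2],
)

```text
clock: 4.77
eef_pos: [551.2, 108.5, 239.5]
ee_rot: [-3.14, 0.02, -0.002]
force: [-1.7, -1.3, -0.9]
opening: 13.5
```

```bash
python3 - <<'E'
from h import *
plan([552,105,160],-0.015)
E
```

```text
clock 4.77 pos [551.2 108.5 239.5] yaw -0.012 tilt [0.0011 0.0011] force [-1.7 -1.3 -0.9] open 13.5 q6 0.15
shift [0.0008 0.0036 0.0795] turn deg 0.15
```

Clear of the flag knob and just short of the fixture, so I can lower for a close look.

Request:
play_rows(
  motion=[0.001, 0.0035, 0.01, 0, 0.001, 0.0035, 0.025, 0, 0.001, 0.0035, 0.04, 0, 0.001, 0.0035, 0.055, 0, 0.001, 0.0035, 0.067, 0, 0.001, 0.0035, 0.075, 0, 0.001, 0.0035, 0.079, 0, 0.001, 0.0035, 0.079, 0, 0.001, 0.0035, 0.079, 0, 0.001, 0.0035, 0.079, 0],
)

```text
clock: 5.6
eef_pos: [552.6, 105.0, 161.0]
ee_rot: [-3.14, 0.02, -0.003]
force: [0.4, -0.3, -0.9]
opening: 13.7
```

```bash
python3 - <<'E'
from h import *
plan([552,105,160],-0.015)
d,T,W=wristT(); cv2.imwrite("pics/w6.png",d["pixels"][:,:,::-1])
crop(d["pixels"],200,40,360,160,5,"pics/w6c.png")
np.save("w6T.npy",T)
s=robot.read_camera("side")["pixels"]; crop(s,240,150,360,260,6,"pics/s6.png")
E
```

```text
clock 5.6 pos [552.6 105.  161. ] yaw -0.012 tilt [0.0019 0.0012] force [ 0.4 -0.3 -0.9] open 13.7 q6 0.14
shift [-0.0006 -0.      0.001 ] turn deg 0.14
```

View pics/w6.png

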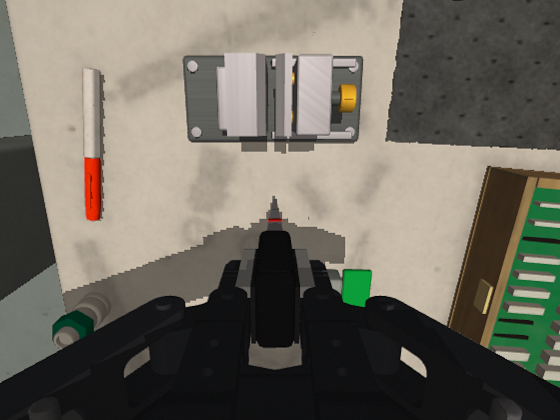

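View pics/w6c.png

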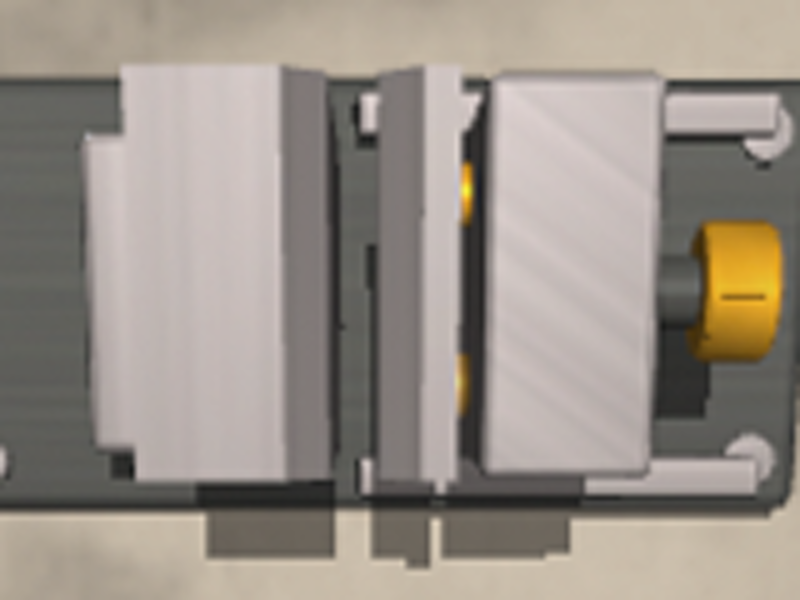

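View pics/s6.png

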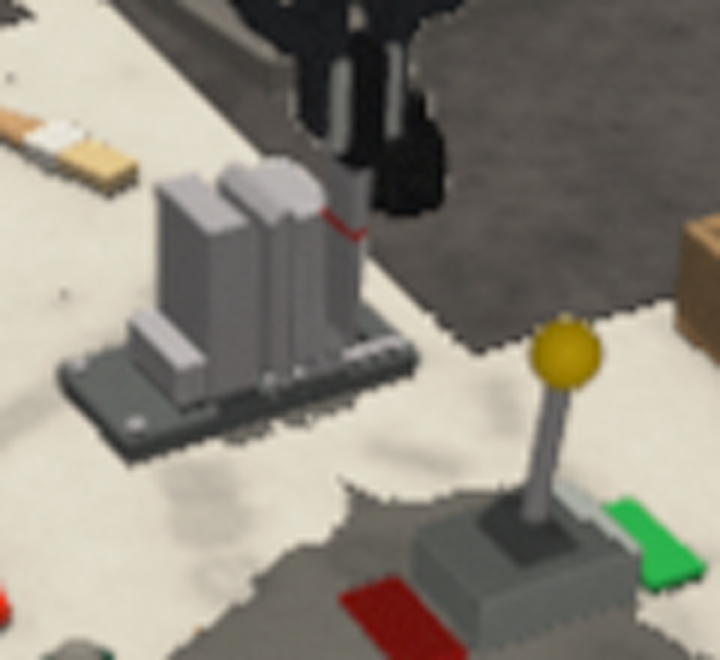

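The wrist view is clear. In the crop, the fixed jaw's inner edge at z=84 is at about col 328–334 and the sprung plate's inner edge at about col 377. The blade tip is at full-image (275,198).

```bash
python3 - <<'E'
from h import *
np.set_printoptions(precision=2,suppress=True)
im=cv2.imread("pics/w6.png")[:,:,::-1]
d=robot.read_camera("wrist");T=np.load("w6T.npy")
g=cv2.cvtColor(im,cv2.COLOR_RGB2GRAY).astype(int)
for v in (58,70,85,95,110,125,133): print(v,list(g[v,252:298]))
f=lambda u,v,z:onz(d,200+u/5,40+v/5,z,T)
for n,u0,v0,u1,v1,z in [("fix top edge",281,70,287,478,89),("fix face84",327,75,334,478,84),("spr face84",378,75,374,478,84),("spr top edge",424,70,419,478,89),("fix outer",122,68,136,480,89)]:
    a=f(u0,v0,z);b=f(u1,v1,z); print(n,a,b,"yaw",np.arctan2(*(a-b)[[1,0]])-np.pi/2)
# base corners z=12
for u,v in [(184,57),(362,57),(362,141),(188,142)]: print(onz(d,u,v,12,T))
print("tip",onz(d,275,197,66,T), "TCP",robot.state()["eef_pos"])
crop(im,245,185,305,245,10,"pics/w6t.png")
E
```

```text
58 [np.int64(199), np.int64(200), np.int64(201), np.int64(187), np.int64(135), np.int64(116), np.int64(119), np.int64(122), np.int64(123), np.int64(122), np.int64(122), np.int64(122), np.int64(124), np.int64(88), np.int64(88), np.int64(94), np.int64(94), np.int64(93), np.int64(93), np.int64(88), np.int64(108), np.int64(130), np.int64(133), np.int64(131), np.int64(123), np.int64(121), np.int64(122), np.int64(122), np.int64(123), np.int64(121), np.int64(119), np.int64(117), np.int64(132), np.int64(189), np.int64(200), np.int64(198), np.int64(197), np.int64(197), np.int64(198), np.int64(201), np.int64(159), np.int64(133), np.int64(131), np.int64(134), np.int64(99), np.int64(69)]
70 [np.int64(197), np.int64(196), np.int64(198), np.int64(190), np.int64(137), np.int64(115), np.int64(119), np.int64(122), np.int64(123), np.int64(122), np.int64(123), np.int64(123), np.int64(127), np.int64(84), np.int64(48), np.int64(67), np.int64(95), np.int64(100), np.int64(100), np.int64(101), np.int64(102), np.int64(102), np.int64(101), np.int64(99), np.int64(118), np.int64(123), np.int64(122), np.int64(12
[... 3533 characters left out ...]
(178), np.int64(178), np.int64(182), np.int64(132), np.int64(94), np.int64(90), np.int64(92), np.int64(73), np.int64(85), np.int64(133)]
fix top edge [543.05 202.06  89.  ] [542.62 158.79  89.  ] yaw -0.010002431754203345
fix face84 [547.9  202.21  84.  ] [547.9  158.39  84.  ] yaw -0.00014014511249804684
spr face84 [553.55 202.15  84.  ] [552.59 158.33  84.  ] yaw -0.02185108481469289
spr top edge [558.5  201.88  89.  ] [557.75 158.61  89.  ] yaw -0.01737780830721003
fix outer [525.89 202.46  89.  ] [525.31 158.77  89.  ] yaw -0.013354997437619254
[485.67 211.76  12.  ]
[618.33 210.22  12.  ]
[621.7  148.43  12.  ]
[483.8  149.29  12.  ]
tip [552.27 116.83  66.  ] TCP [552.53 105.08 161.09]
```

View pics/w6t.png

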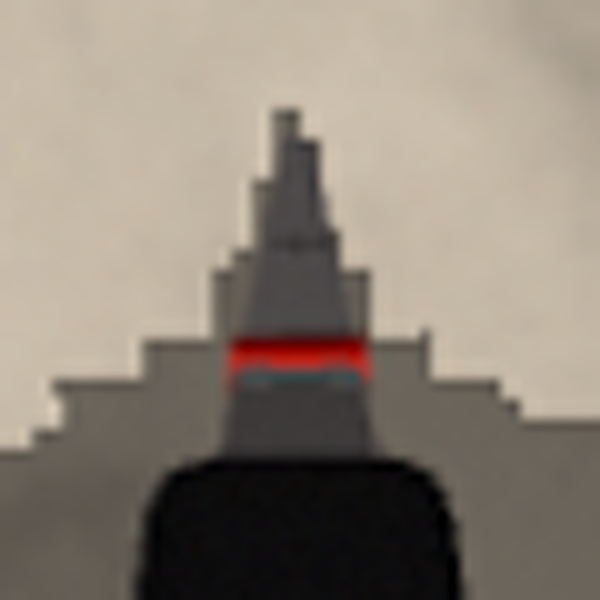

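```bash
python3 - <<'E'
from h import *
plan([550.3,180,198],-0.012)
E
```

```text
clock 5.75 pos [552.5 105.1 161.1] yaw -0.012 tilt [0.0021 0.0012] force [ 0.1 -0.7 -0.9] open 13.2 q6 0.14
shift [-0.0031 -0.0749 -0.0368] turn deg -0.02
```

Request:
play_rows(
  motion=[0, 0, -0.015, 0, 0, 0, -0.032, 0, 0, 0, -0.044, 0, -0.001, -0.015, -0.044, 0, -0.0031, -0.035, -0.044, 0, -0.0031, -0.055, -0.044, 0, -0.0031, -0.068, -0.04, 0, -0.0031, -0.075, -0.037, 0, -0.0031, -0.075, -0.037, 0, -0.0031, -0.075, -0.037, 0],
)

```text
clock: 6.58
eef_pos: [550.0, 179.8, 197.7]
ee_rot: [-3.141, 0.018, -0.002]
force: [-0.5, -0.0, -0.6]
opening: 13.6
```

```bash
python3 - <<'E'
from h import *
plan([550.3,180,165],-0.012)
d,T,W=wristT(); cv2.imwrite("pics/w7.png",d["pixels"][:,:,::-1])
crop(d["pixels"],215,130,335,230,6,"pics/w7c.png")
np.save("w7T.npy",T)
s=robot.read_camera("side")["pixels"]; crop(s,240,150,340,240,7,"pics/s7.png")
plan([550.3,180,165],-0.012)
E
```

```text
clock 6.58 pos [550.  179.8 197.7] yaw -0.012 tilt [0.0013 0.0007] force [-0.5 -0.  -0.6] open 13.6 q6 0.27
shift [ 0.0003 -0.0001  0.0327] turn deg 0.03
clock 6.68 pos [550.3 179.4 198. ] yaw -0.013 tilt [0.0017 0.0009] force [ 0.4 -0.8 -1.1] open 13.5 q6 0.27
shift [-0.     -0.0006  0.033 ] turn deg -0.04
```

View pics/w7c.png

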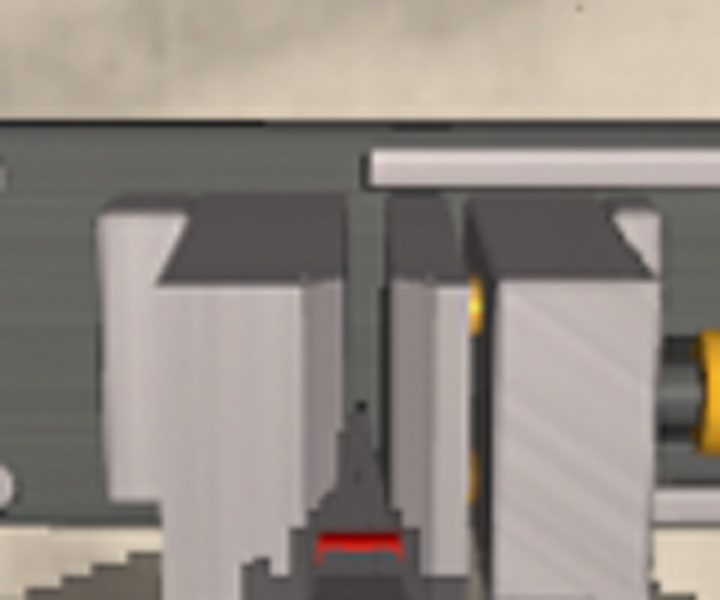

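View pics/s7.png

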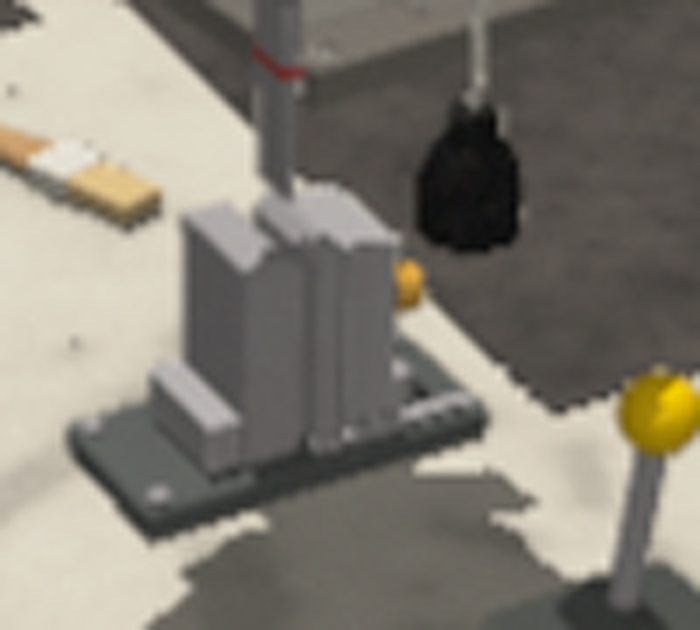

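Request:
play_rows(
  motion=[0.0005, 0, 0.003, 0, 0.0005, 0, 0.006, 0, 0.0005, 0, 0.009, 0, 0.0005, 0, 0.012, 0, 0.0005, 0, 0.015, 0, 0.0005, 0, 0.018, 0, 0.0005, 0, 0.021, 0, 0.0005, 0, 0.024, 0, 0.0005, 0, 0.026, 0, 0.0005, 0, 0.026, 0],
)

```text
clock: 7.52
eef_pos: [550.6, 179.3, 171.5]
ee_rot: [-3.141, 0.02, -0.002]
force: [-1.7, 0.6, -1.1]
opening: 13.9
```

```bash
python3 - <<'E'
from h import *
plan([550.8,180,165],-0.012)
d,T,W=wristT(); print(robot.state()["force"])
crop(d["pixels"],215,130,335,230,6,"pics/w8c.png")
for i in range(3):
  robot.read_camera("wrist"); print(robot.state()["force"],robot.state()["eef_pos"])
E
```

```text
clock 7.52 pos [550.6 179.3 171.5] yaw -0.013 tilt [0.0011 0.0007] force [-1.7  0.6 -1.1] open 13.9 q6 0.27
shift [ 0.0002 -0.0007  0.0065] turn deg -0.04
[-0.18772516  0.46981839 -1.27324052]
[0.08547874 0.42803801 0.39898795] [550.78483978 179.35126372 171.9935243 ]
[-0.00774372 -1.02068113 -1.28503838] [550.8660468  179.40684471 172.1113524 ]
[ 0.24551836  0.37388612 -1.11028908] [550.89764965 179.40721543 172.18197432]
```

View pics/w8c.png

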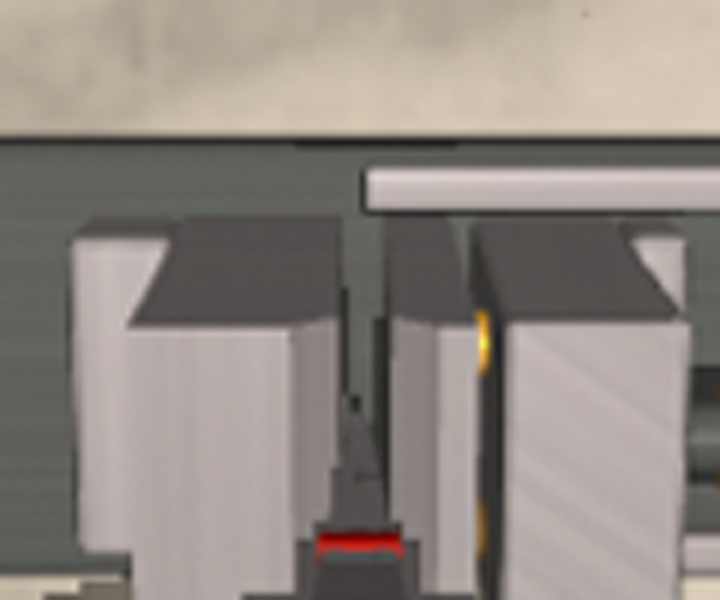

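Request:
play_rows(
  motion=[0.0004, 0, 0.001, 0, 0.0004, 0, 0.003, 0, 0.0004, 0, 0.005, 0, 0.0004, 0, 0.007, 0, 0.0004, 0, 0.009, 0, 0.0004, 0, 0.01, 0, 0.0004, 0, 0.011, 0, 0.0004, 0, 0.012, 0, 0.0004, 0, 0.012, 0, 0.0004, 0, 0.012, 0],
)

```text
clock: 8.55
eef_pos: [551.3, 179.4, 160.2]
ee_rot: [-3.141, 0.02, -0.003]
force: [0.3, 0.0, -0.4]
opening: 13.8
```

```bash
cat >> h.py <<'E'
def avg(n=5):
    F=[];P=[];Q=[]
    for i in range(n):
        robot.read_camera("wrist"); s=robot.state(); F.append(s["force"]);P.append(s["eef_pos"]);Q.append(s["ft_torque"])
    print("clk",round(s["clock"],2),"F",np.mean(F,0).round(2),"sd",np.std(F,0).round(2),"tq",np.mean(Q,0).round(3),"P",P[0].round(2),P[-1].round(2),"rot",(np.array(R.from_rotvec(s["ee_rot"]).as_matrix()[:2,2])).round(4), "open",s["opening"].round(1))
E
python3 - <<'E'
from h import *
avg()
E
```

```text
Traceback (most recent call last):
  File "h.py", line 33, in avg
    print("clk",round(s["clock"],2),"F",np.mean(F,0).round(2),"sd",np.std(F,0).round(2),"tq",np.mean(Q,0).round(3),"P",P[0].round(2),P[-1].round(2),"rot",(np.array(R.from_rotvec(s["ee_rot"]).as_matrix()[:2,2])).round(4), "open",s["opening"].round(1))
                                                                                                                                                                                                                                    ^^^^^^^^^^^^^^^^^^
AttributeError: 'float' object has no attribute 'round'
```

```bash
sed -i 's/s\["opening"\].round(1)/s["opening"]/' h.py
python3 - <<'E'
from h import *
avg()
E
```

```text
clk 9.05 F [ 0.21 -0.03 -0.81] sd [0.72 0.33 0.24] tq [-0.013 -0.029  0.009] P [551.35 179.4  160.24] [551.33 179.42 160.22] rot [0.002 0.001] open 13.617445364982697
```

Request:
play_rows(
  motion=[-0.0001, 0, 0, 0, -0.0002, 0, 0, 0, -0.0003, 0, 0, 0, -0.0004, 0, 0, 0, -0.0005, 0, 0, 0, -0.0006, 0, 0, 0, -0.0006, 0, 0, 0, -0.0006, 0, 0, 0, -0.0006, 0, 0, 0, -0.0006, 0, 0, 0],
)

```text
clock: 9.88
eef_pos: [550.7, 179.4, 160.2]
ee_rot: [-3.141, 0.02, -0.003]
force: [-0.4, 0.1, -0.9]
opening: 13.4
```

```bash
python3 - <<'E'
from h import *
avg(4)
E
```

```text
clk 10.08 F [ 0.12  0.12 -0.62] sd [0.36 0.71 0.32] tq [-0.002  0.021 -0.003] P [550.74 179.4  160.21] [550.73 179.43 160.21] rot [0.002 0.001] open 13.696970022857428
```

Request:
play_rows(
  motion=[-0.0001, 0, 0, 0, -0.0002, 0, 0, 0, -0.0003, 0, 0, 0, -0.0004, 0, 0, 0, -0.0005, 0, 0, 0, -0.0005, 0, 0, 0, -0.0005, 0, 0, 0, -0.0005, 0, 0, 0, -0.0005, 0, 0, 0, -0.0005, 0, 0, 0],
)

```text
clock: 10.92
eef_pos: [550.2, 179.4, 160.2]
ee_rot: [-3.141, 0.02, -0.003]
force: [0.2, 0.8, -0.9]
opening: 13.5
```

```bash
python3 - <<'E'
from h import *
avg(4)
E
```

```text
clk 11.12 F [-0.3  -0.07 -0.52] sd [0.35 0.36 0.34] tq [-0.004  0.013 -0.002] P [550.22 179.4  160.19] [550.22 179.42 160.18] rot [0.0019 0.0009] open 14.011643028490473
```

Request:
play_rows(
  motion=[-0.0001, 0, 0, 0, -0.0002, 0, 0, 0, -0.0003, 0, 0, 0, -0.0004, 0, 0, 0, -0.0005, 0, 0, 0, -0.0006, 0, 0, 0, -0.0006, 0, 0, 0, -0.0006, 0, 0, 0, -0.0006, 0, 0, 0, -0.0006, 0, 0, 0],
)

```text
clock: 11.95
eef_pos: [549.8, 179.4, 160.3]
ee_rot: [-3.141, 0.02, -0.004]
force: [3.2, -1.1, -2.9]
opening: 13.6
```

```bash
python3 - <<'E'
from h import *
avg(4)
E
```

```text
clk 12.15 F [ 3.1   0.16 -1.94] sd [0.4 0.4 0.2] tq [-0.069 -0.847  0.001] P [549.86 179.43 160.27] [549.84 179.44 160.28] rot [0.0024 0.001 ] open 13.557672423073821
```

Request:
play_rows(
  motion=[0.0005, 0, 0, 0, 0.001, 0, 0, 0, 0.0013, 0, 0, 0, 0.0015, 0, 0, 0, 0.0017, 0, 0, 0, 0.0019, 0, 0, 0, 0.002, 0, 0, 0, 0.002, 0, 0, 0, 0.002, 0, 0, 0, 0.002, 0, 0, 0],
)

```text
clock: 12.98
eef_pos: [551.8, 179.4, 160.3]
ee_rot: [-3.14, 0.02, -0.004]
force: [0.1, -0.3, -0.1]
opening: 13.6
```

```bash
python3 - <<'E'
from h import *
avg(4)
E
```

```text
clk 13.18 F [-0.02  0.06 -0.5 ] sd [0.25 0.51 0.69] tq [ 0.008 -0.004 -0.006] P [551.79 179.41 160.26] [551.79 179.44 160.28] rot [0.0023 0.001 ] open 13.410773367805918
```

Request:
play_rows(
  motion=[0.0001, 0, 0, 0, 0.0002, 0, 0, 0, 0.0003, 0, 0, 0, 0.0004, 0, 0, 0, 0.0005, 0, 0, 0, 0.0006, 0, 0, 0, 0.0006, 0, 0, 0, 0.0006, 0, 0, 0, 0.0006, 0, 0, 0, 0.0006, 0, 0, 0],
)

```text
clock: 14.02
eef_pos: [552.3, 179.4, 160.3]
ee_rot: [-3.141, 0.02, -0.003]
force: [-0.6, 0.4, -0.0]
opening: 13.7
```

```bash
python3 - <<'E'
from h import *
avg(4)
E
```

```text
clk 14.22 F [-0.91  0.45 -0.17] sd [0.32 0.45 0.22] tq [0.027 0.276 0.013] P [552.32 179.39 160.25] [552.33 179.39 160.25] rot [0.0022 0.001 ] open 13.774291258209217
```

Request:
play_rows(
  motion=[-0.0006, 0, 0, 0, -0.0012, 0, 0, 0, -0.0012, 0, 0.002, 0, -0.0012, 0, 0.004, 0, -0.0012, 0, 0.006, 0, -0.0012, 0, 0.008, 0, -0.0012, 0, 0.01, 0, -0.0012, 0, 0.0115, 0, -0.0012, 0, 0.013, 0, -0.0012, 0, 0.013, 0],
)

```text
clock: 15.05
eef_pos: [551.0, 179.4, 146.9]
ee_rot: [-3.141, 0.02, -0.003]
force: [-0.6, -0.1, -1.1]
opening: 13.8
```

```bash
python3 - <<'E'
from h import *
avg(4)
E
```

```text
clk 15.25 F [-0.15 -0.17 -0.46] sd [0.45 0.37 0.49] tq [ 0.048  0.014 -0.002] P [551.07 179.44 147.07] [551.24 179.45 147.33] rot [0.0024 0.001 ] open 13.710938803278042
```

Request:
play_rows(
  motion=[-0.0001, 0, 0.001, 0, -0.0001, 0, 0.002, 0, -0.0001, 0, 0.003, 0, -0.0001, 0, 0.004, 0, -0.0001, 0, 0.005, 0, -0.0001, 0, 0.005, 0, -0.0001, 0, 0.005, 0, -0.0001, 0, 0.005, 0, -0.0001, 0, 0.005, 0, -0.0001, 0, 0.005, 0],
)

```text
clock: 16.08
eef_pos: [551.2, 179.5, 142.4]
ee_rot: [-3.14, 0.02, -0.004]
force: [-0.5, -0.4, -0.2]
opening: 13.4
```

```bash
python3 - <<'E'
from h import *
avg(4)
E
```

```text
clk 16.28 F [ 0.43  0.22 -0.67] sd [0.64 0.39 0.42] tq [-0.025  0.004 -0.003] P [551.16 179.46 142.37] [551.17 179.47 142.37] rot [0.0024 0.0011] open 13.472552944473396
```

Request:
play_rows(
  motion=[0, 0, 0.001, 0, 0, 0, 0.002, 0, 0, 0, 0.003, 0, 0, 0, 0.004, 0, 0, 0, 0.004, 0, 0, 0, 0.004, 0, 0, 0, 0.004, 0, 0, 0, 0.004, 0, 0, 0, 0.004, 0, 0, 0, 0.004, 0],
)

```text
clock: 17.12
eef_pos: [551.2, 179.5, 138.4]
ee_rot: [-3.14, 0.02, -0.004]
force: [-0.2, 0.1, -0.7]
opening: 13.7
```

```bash
python3 - <<'E'
from h import *
avg(4)
E
```

```text
clk 17.32 F [-0.04 -0.5  -0.56] sd [0.29 0.3  0.58] tq [-0.018 -0.009 -0.011] P [551.18 179.45 138.39] [551.15 179.47 138.36] rot [0.0023 0.001 ] open 13.463398061958634
```

Request:
play_rows(
  motion=[0, 0, 0.0005, 0, 0, 0, 0.001, 0, 0, 0, 0.0015, 0, 0, 0, 0.002, 0, 0, 0, 0.0025, 0, 0, 0, 0.003, 0, 0, 0, 0.003, 0, 0, 0, 0.003, 0, 0, 0, 0.003, 0, 0, 0, 0.003, 0],
)

```text
clock: 18.15
eef_pos: [551.2, 179.5, 135.4]
ee_rot: [-3.14, 0.02, -0.004]
force: [0.5, -0.4, -0.1]
opening: 13.6
```

```bash
python3 - <<'E'
from h import *
avg(4)
E
```

```text
clk 18.35 F [-0.01  0.05 -0.63] sd [0.51 0.45 0.18] tq [ 0.054 -0.037  0.014] P [551.19 179.49 135.34] [551.22 179.48 135.37] rot [0.0025 0.0011] open 13.228171468219033
```

Request:
play_rows(
  motion=[0, 0, 0.0005, 0, 0, 0, 0.001, 0, 0, 0, 0.0015, 0, 0, 0, 0.002, 0, 0, 0, 0.002, 0, 0, 0, 0.002, 0, 0, 0, 0.002, 0, 0, 0, 0.002, 0, 0, 0, 0.002, 0, 0, 0, 0.002, 0],
)

```text
clock: 19.18
eef_pos: [551.3, 179.5, 133.4]
ee_rot: [-3.14, 0.02, -0.004]
force: [0.1, 0.6, 3.6]
opening: 13.4
```

```bash
python3 - <<'E'
from h import *
avg(4)
E
```

```text
clk 19.38 F [-0.06  0.34  4.3 ] sd [0.32 0.33 0.44] tq [ 0.038  0.053 -0.005] P [551.25 179.51 133.41] [551.25 179.47 133.39] rot [0.0025 0.0011] open 13.380326412701194
```

The drag is definite, about 5 N with sideways force near zero. I'll press another half millimetre for margin.

Request:
play_rows(
  motion=[0, 0, 0.0002, 0, 0, 0, 0.0004, 0, 0, 0, 0.0006, 0, 0, 0, 0.0007, 0, 0, 0, 0.0007, 0, 0, 0, 0.0007, 0, 0, 0, 0.0007, 0, 0, 0, 0.0007, 0, 0, 0, 0.0007, 0, 0, 0, 0.0007, 0],
)

```text
clock: 20.22
eef_pos: [551.3, 179.5, 132.8]
ee_rot: [-3.14, 0.02, -0.004]
force: [-0.5, 0.4, 6.6]
opening: 13.3
```

```bash
python3 - <<'E'
from h import *
avg(4)
s=robot.read_camera("side")["pixels"]; crop(s,240,150,340,240,7,"pics/s9.png")
d,T,W=wristT(); cv2.imwrite("pics/w9.png",d["pixels"][:,:,::-1])
E
```

```text
clk 20.42 F [-0.71  0.01  5.85] sd [0.48 0.17 0.28] tq [0.004 0.144 0.008] P [551.26 179.5  132.78] [551.26 179.49 132.77] rot [0.0026 0.0011] open 13.780960275853538
```

View pics/s9.png

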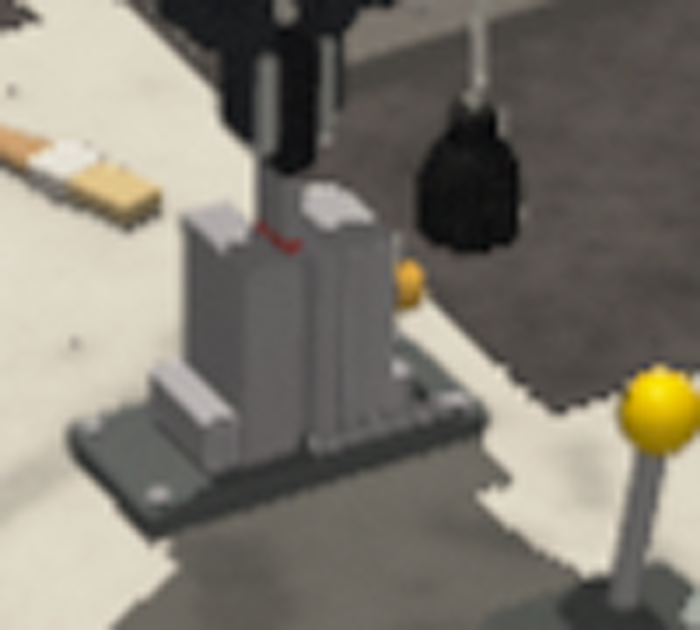

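View pics/w9.png

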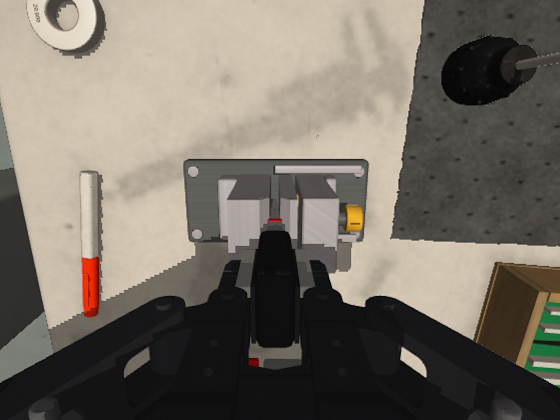

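```bash
python3 - <<'E'
from h import *
s=robot.read_camera("side"); d,T,W=wristT()
im=s["pixels"].astype(int); m=((im[...,0]-im[...,1]>40)&(im[...,0]-im[...,2]>40)).astype(np.uint8); m[:175]=0;m[195:]=0;m[:,:272]=0;m[:,288:]=0
ys,xs=np.nonzero(m);print(list(zip(xs,ys)))
for z in (80,83,86,89,92): print(z,[np.round(proj(s,P),1) for P in [(548.5,169.5,z),(554.1,169.5,z),(548.5,189.5,z)]])
print("jaw tops fixed near corner",np.round(proj(s,(543,157.5,89)),1),np.round(proj(s,(526,157.5,89)),1))
im=d["pixels"].astype(int); m=((im[...,0]-im[...,1]>80)); m[:210]=0;m[240:]=0;m[:,:255]=0;m[:,295:]=0
ys,xs=np.nonzero(m);print(xs.min(),xs.max(),ys.min(),ys.max())
for z in (80,83,86,89,92): print(z,np.round(proj(d,(551.2,189.5,z),T),1))
E
```

```text
[(np.int64(277), np.int64(182)), (np.int64(279), np.int64(184)), (np.int64(282), np.int64(184)), (np.int64(280), np.int64(185)), (np.int64(281), np.int64(185)), (np.int64(282), np.int64(185))]
80 [array([280.9, 187.2]), array([283. , 186.5]), array([276.6, 183.4])]
83 [array([280.9, 186.1]), array([283. , 185.4]), array([276.6, 182.3])]
86 [array([280.9, 184.9]), array([283. , 184.3]), array([276.6, 181.2])]
89 [array([281. , 183.8]), array([283. , 183.2]), array([276.6, 180.1])]
92 [array([281. , 182.7]), array([283.1, 182.1]), array([276.6, 179. ])]
jaw tops fixed near corner [281.6 186.7] [275.1 188.6]
268 281 219 221
80 [275.5 218.4]
83 [275.6 220.1]
86 [275.6 221.7]
89 [275.6 223.5]
92 [275.6 225.3]
```

Every check puts the line at about 83–86 mm, below the 89 mm jaw tops, so the flag goes to red. Now the release.

Request:
play_rows(
  motion=[0, 0, 0, 0, 0, 0, 0, 0, 0, 0, 0, 0, 0, 0, 0, 0, 0, 0, 0, 0, 0, 0, 0, 0, 0, 0, 0, 0, 0, 0, 0, 0, 0, 0, 0, 0, 0, 0, 0, 0],
  claw=0.5,
)

```text
clock: 21.45
eef_pos: [551.3, 179.5, 132.8]
ee_rot: [-3.14, 0.02, -0.004]
force: [-0.9, 0.3, -0.0]
opening: 42.8
```

```bash
python3 - <<'E'
from h import *
avg(2)
d,T,W=wristT(); cv2.imwrite("pics/w10.png",d["pixels"][:,:,::-1])
s=robot.read_camera("side"); crop(s["pixels"],240,150,340,240,7,"pics/s10.png")
E
```

```text
clk 21.55 F [0.38 0.15 0.63] sd [0.15 0.27 0.04] tq [ 0.01   0.001 -0.019] P [551.29 179.52 132.8 ] [551.27 179.48 132.79] rot [0.0026 0.0011] open 42.90112499552698
```

View pics/w10.png

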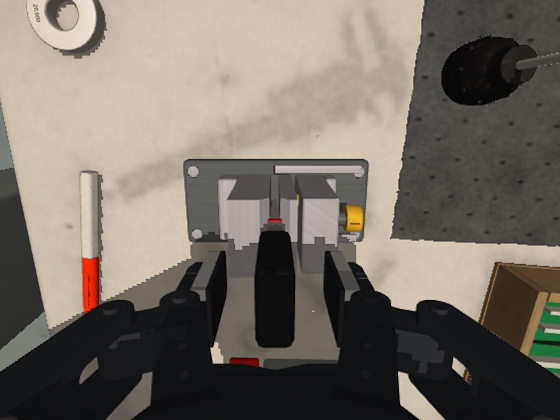

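View pics/s10.png

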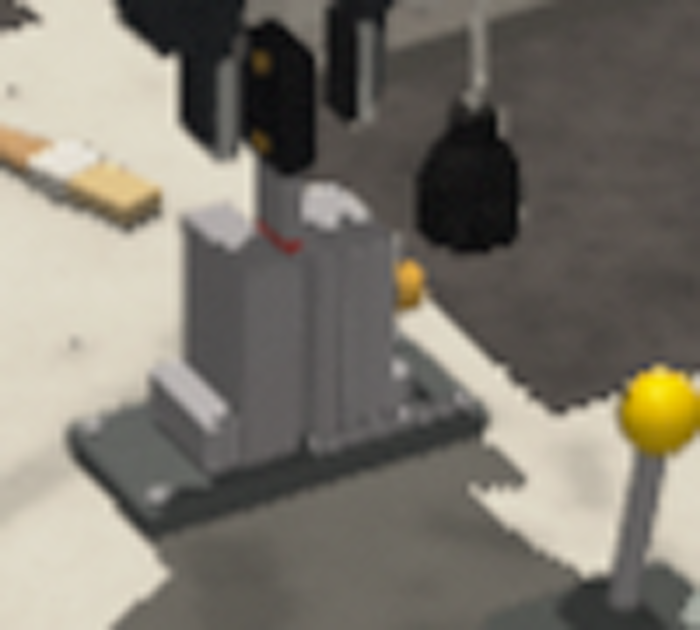

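```bash
python3 - <<'E'
from h import *
t=robot.read_camera("top")
for u,v in [(255,120),(340,127)]: print(onz(t,u,v,0),onz(t,u,v,40))
plan([551.3,179.5,208])
E
```

```text
[728.3650225  123.16749917   0.        ] [710.71678506 120.86437913  40.        ]
[713.8964138  -76.76379147   0.        ] [696.86672954 -70.5195703   40.        ]
clock 21.7 pos [551.3 179.5 132.8] yaw -0.013 tilt [0.0027 0.0011] force [-0.2 -1.   0.6] open 42.5 q6 0.27
shift [ 0.0002 -0.0001 -0.0752] turn deg 0
```

Request:
play_rows(
  motion=[0, 0, -0.002, 0, 0, 0, -0.006, 0, 0, 0, -0.012, 0, 0, 0, -0.022, 0, 0, 0, -0.036, 0, 0, 0, -0.052, 0, 0, 0, -0.07, 0, 0, 0, -0.085, 0, 0, 0, -0.09, 0, 0, 0, -0.09, 0],
)

```text
clock: 22.53
eef_pos: [551.9, 179.6, 224.7]
ee_rot: [-3.14, 0.02, -0.009]
force: [-0.2, -0.3, -0.5]
opening: 42.7
```

```bash
python3 - <<'E'
from h import *
plan([618,9,210],-0.015)
E
```

```text
clock 22.53 pos [551.9 179.6 224.7] yaw -0.013 tilt [0.0057 0.0019] force [-0.2 -0.3 -0.5] open 42.7 q6 0.27
shift [0.0682 0.1698 0.0148] turn deg 0.14
```

Request:
play_rows(
  motion=[0.004, 0.01, 0, 0, 0.014, 0.03, 0, 0, 0.024, 0.055, 0, 0, 0.034, 0.08, 0, 0, 0.044, 0.105, 0, 0, 0.054, 0.13, 0, 0, 0.064, 0.152, 0, 0, 0.07, 0.166, 0, 0, 0.072, 0.17, 0, 0, 0.072, 0.17, 0, 0],
  claw=0,
)

```text
clock: 23.37
eef_pos: [621.7, 7.7, 224.1]
ee_rot: [-3.139, 0.022, -0.007]
force: [-0.1, 0.0, -0.6]
opening: 0.2
```

```bash
python3 - <<'E'
from h import *
plan([622,9,93],-0.015)
d,T,W=wristT(); cv2.imwrite("pics/w11.png",d["pixels"][:,:,::-1])
s=robot.read_camera("side"); cv2.imwrite("pics/s11.png",s["pixels"][:,:,::-1])
E
```

```text
clock 23.37 pos [621.7   7.7 224.1] yaw -0.014 tilt [0.0047 0.002 ] force [-0.1  0.  -0.6] open 0.2 q6 -0.02
shift [-0.0003 -0.001   0.1311] turn deg 0.04
```

View pics/w11.png

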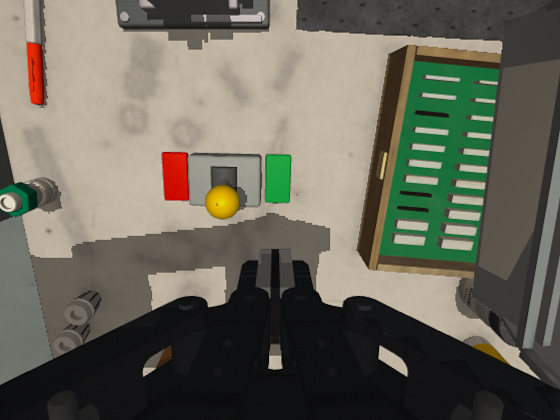

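View pics/s11.png

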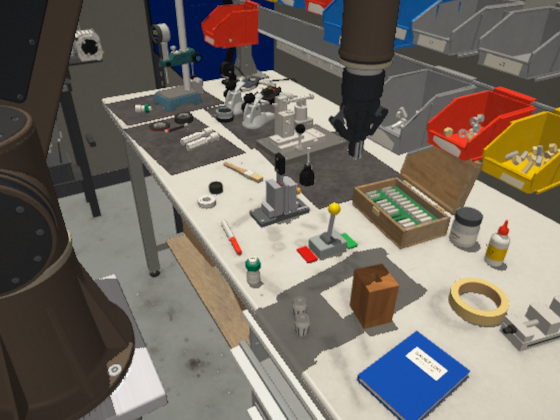

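```bash
python3 - <<'E'
from h import *
d,T,W=wristT(); print(onz(d,222,202,101.4,T)); plan([622,9,93],-0.015)
E
```

```text
[581.30271223  11.07499049 101.4       ]
clock 23.52 pos [621.2   9.6 224.5] yaw -0.012 tilt [0.0049 0.0022] force [ 0.  -0.4 -0. ] open 0.1 q6 -0.02
shift [0.0002 0.0009 0.1315] turn deg 0.17
```

Request:
play_rows(
  motion=[0.001, -0.001, 0.01, 0, 0.001, -0.001, 0.03, 0, 0.001, -0.001, 0.05, 0, 0.001, -0.001, 0.07, 0, 0.001, -0.001, 0.09, 0, 0.001, -0.001, 0.108, 0, 0.001, -0.001, 0.122, 0, 0.001, -0.001, 0.13, 0, 0.001, -0.001, 0.131, 0, 0.001, -0.001, 0.131, 0],
)

```text
clock: 24.35
eef_pos: [622.5, 11.5, 93.2]
ee_rot: [-3.139, 0.018, -0.006]
force: [0.6, -0.1, -0.8]
opening: -0.2
```

```bash
python3 - <<'E'
from h import *
plan([565,9,93],-0.015)
s=robot.read_camera("side"); crop(s["pixels"],290,180,390,270,7,"pics/s12.png")
plan([565,9,93],-0.015)
E
```

```text
clock 24.35 pos [622.5  11.5  93.2] yaw -0.011 tilt [0.0041 0.0023] force [ 0.6 -0.1 -0.8] open -0.2 q6 -0.02
shift [-0.0575  0.0032 -0.0001] turn deg 0.21
clock 24.4 pos [623.   11.3  93.9] yaw -0.012 tilt [0.0053 0.0022] force [-0.5  0.6  0.7] open 0.2 q6 -0.02
shift [-0.058   0.003   0.0006] turn deg 0.2
```

View pics/s12.png

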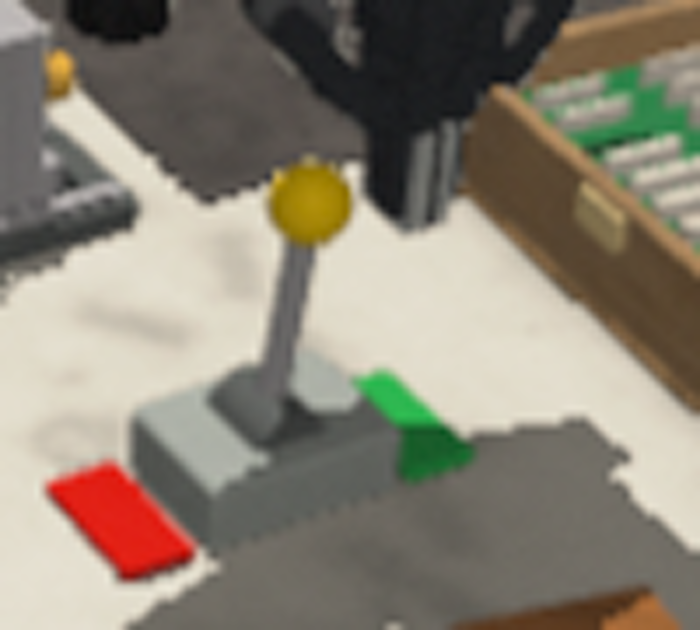

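Request:
play_rows(
  motion=[-0.005, 0.002, 0, 0, -0.01, 0.002, 0, 0, -0.015, 0.002, 0, 0, -0.02, 0.002, 0, 0, -0.025, 0.002, 0, 0, -0.03, 0.002, 0, 0, -0.035, 0.002, 0, 0, -0.04, 0.002, 0, 0, -0.045, 0.002, 0, 0, -0.048, 0.002, 0, 0],
)

```text
clock: 25.23
eef_pos: [574.1, 9.9, 93.5]
ee_rot: [-3.139, 0.018, -0.007]
force: [0.9, 0.2, -0.1]
opening: -0.1
```

```bash
python3 - <<'E'
from h import *
avg(3)
s=robot.read_camera("side"); crop(s["pixels"],290,180,390,270,7,"pics/s13.png")
E
```

```text
clk 25.38 F [ 0.27  0.1  -0.61] sd [0.3  0.2  0.65] tq [ 0.016 -0.003  0.002] P [573.79   9.93  93.49] [574.75   9.88  93.6 ] rot [0.005  0.0022] open -0.055519134722133746
```

View pics/s13.png

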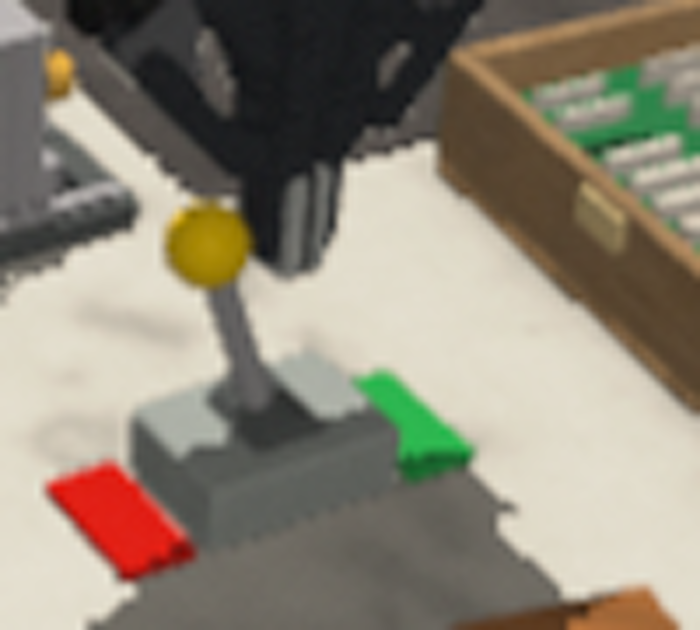

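Request:
play_rows(
  motion=[-0.002, 0, 0, 0, -0.004, 0, 0, 0, -0.006, 0, 0, 0, -0.008, 0, 0, 0, -0.01, 0, 0, 0, -0.011, 0, 0, 0, -0.012, 0, 0, 0, -0.012, 0, 0, 0, -0.012, 0, 0, 0, -0.012, 0, 0, 0],
)

```text
clock: 26.27
eef_pos: [563.0, 10.0, 93.5]
ee_rot: [-3.139, 0.018, -0.008]
force: [-0.5, -0.2, 0.0]
opening: 0.1
```

```bash
python3 - <<'E'
from h import *
avg(3)
s=robot.read_camera("side"); crop(s["pixels"],290,180,390,270,7,"pics/s14.png")
print([np.round(proj(s,(572-80*np.sin(a),9+.02*80*np.sin(a),22+80*np.cos(a))),1) for a in (.5,.4,.3)])
im=s["pixels"].astype(int); m=((im[...,0]-im[...,2]>70)&(im[...,1]-im[...,2]>50)); m[:205]=0;m[230:]=0;m[:,:305]=0;m[:,:335]&=True;m[:,335:]=0
ys,xs=np.nonzero(m); print(xs.mean(),ys.mean(),xs.min(),xs.max(),ys.min(),ys.max())
E
```

```text
clk 26.42 F [0.18 0.02 0.  ] sd [0.3  0.21 0.19] tq [ 0.033 -0.005  0.007] P [563.    10.01  93.56] [563.04  10.02  93.56] rot [0.0052 0.0022] open -0.3062902970938309
[array([314.3, 218.8]), array([317.4, 216.4]), array([320.5, 214.3])]
314.58620689655174 217.70689655172413 309 320 212 223
```

View pics/s14.png

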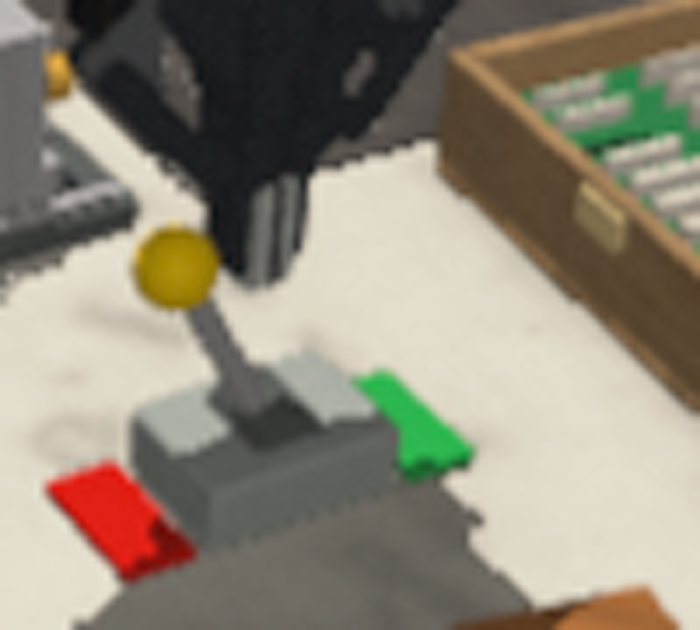

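Request:
play_rows(
  motion=[-0.0005, 0, 0, 0, -0.001, 0, 0, 0, -0.0015, 0, 0, 0, -0.002, 0, 0, 0, -0.0025, 0, 0, 0, -0.003, 0, 0, 0, -0.003, 0, 0, 0, -0.003, 0, 0, 0, -0.003, 0, 0, 0, -0.003, 0, 0, 0],
)

```text
clock: 27.3
eef_pos: [561.0, 10.0, 93.7]
ee_rot: [-3.139, 0.018, -0.011]
force: [6.3, -0.5, -2.5]
opening: 0.0
```

```bash
python3 - <<'E'
from h import *
avg(3)
E
```

```text
clk 27.45 F [ 5.66  0.2  -2.36] sd [0.18 0.1  0.48] tq [ 0.021 -0.981 -0.013] P [561.01  10.03  93.74] [561.    10.02  93.76] rot [0.007  0.0022] open -0.2916595549046901
```

The lever is on its hard stop at 5.7 N. I'll back off in +x, then rise.

Request:
play_rows(
  motion=[0.003, 0, 0, 0, 0.008, 0, 0, 0, 0.015, 0, 0, 0, 0.022, 0, 0, 0, 0.03, 0, 0, 0, 0.035, 0, -0.02, 0, 0.035, 0, -0.05, 0, 0.035, 0, -0.08, 0, 0.035, 0, -0.11, 0, 0.035, 0, -0.12, 0],
)

```text
clock: 28.28
eef_pos: [597.5, 9.3, 218.2]
ee_rot: [-3.139, 0.018, -0.019]
force: [0.7, -0.0, 1.0]
opening: -0.3
```

Request:
play_rows(
  motion=[0, 0, 0, 0, 0, 0, 0, 0, 0, 0, 0, 0, 0, 0, 0, 0, 0, 0, 0, 0, 0, 0, 0, 0, 0, 0, 0, 0, 0, 0, 0, 0, 0, 0, 0, 0, 0, 0, 0, 0],
)

```text
clock: 29.12
eef_pos: [597.4, 9.3, 218.2]
ee_rot: [-3.139, 0.018, -0.019]
force: [0.6, -0.0, -0.4]
opening: 0.1
```

```bash
python3 - <<'E'
from h import *
avg(2)
s=robot.read_camera("side"); crop(s["pixels"],240,150,390,270,5,"pics/s15.png")
t=robot.read_camera("top"); cv2.imwrite("pics/t15.png",t["pixels"][:,:,::-1])
im=s["pixels"].astype(int); m=((im[...,0]-im[...,2]>70)&(im[...,1]-im[...,2]>50)); m[:205]=0;m[230:]=0;m[:,:305]=0;m[:,335:]=0
ys,xs=np.nonzero(m); u,v=xs.mean(),ys.mean();print(u,v)
o,r=ray(s,u,v); q=o+r*(9-o[1])/r[1]; print(q)
E
```

```text
clk 29.22 F [-0.24 -0.57  0.13] sd [0.19 0.16 0.68] tq [ 0.023 -0.015 -0.02 ] P [597.44   9.29 218.23] [597.46   9.3  218.27] rot [0.0121 0.002 ] open -0.04547034050992733
314.275 217.75
[532.79613973   9.          95.4590687 ]
```

View pics/s15.png

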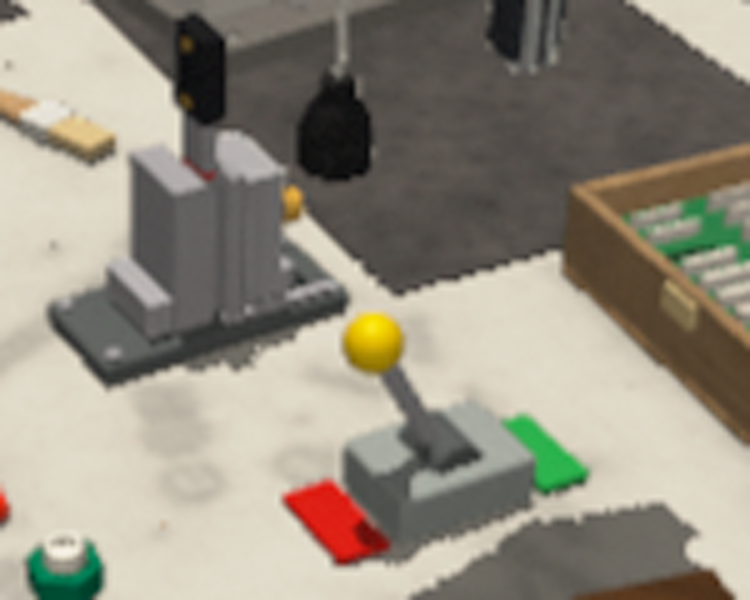

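View pics/t15.png

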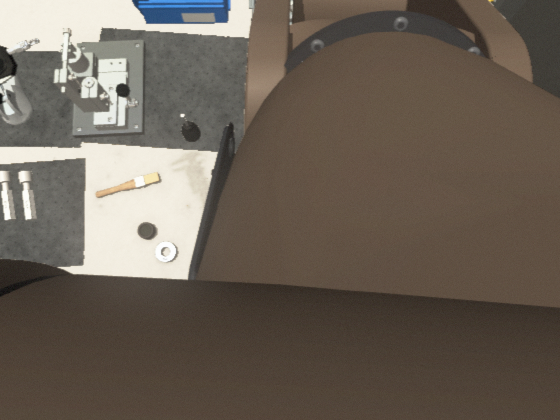

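The side view shows the feeler still upright, with its red line at crop (200,170) sunk between the jaws. The knob at crop (372,342) is hard over to red, and the robot is clear of everything.

```bash
python3 - <<'E'
from rig import robot
print(robot.sign_off())
E
```

```text
the job is handed in; nothing more can be done
None
```

The feeler is standing in the gap, held by the jaws, and the flag is fully over to the red pad. I handed the job in at about 29 s, and no verdict was reported.

- **Feeler:** I felt both faces of the gap to find its middle, then lowered the feeler until the push was about 6.5 N. The sideways force stayed under 1 N. It did not move when I let go, and it was still upright in the last side view.
- **Red line:** It sits below the 89 mm jaw tops. The height worked out from the arm gave 85.6 mm, the side camera 84–86 mm and the wrist camera about 83 mm. They differ by 2–3 mm, but red is right for all of them.
- **Flag:** I pushed the lever until it met its stop (5.7 N), then backed off. The last side view put the knob at x ≈ 533 mm, where a fully over lever should be at about 534 mm.
- **Not checked:** In the last top view the arm hid the fixture, the flag and the collets, so I relied on the side camera for the fixture and flag. I did not measure the bystanders again. The arm never went near them, and the loupe and ring look unmoved in that view.

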